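# Put away the mixed small parts on the coatings-lab bench

## Robot

A 7-joint arm with a two-finger parallel gripper is mounted at the origin on the work surface. World frame = base frame: x ahead of the robot, y to its left, z up, the work surface at z = 0. Lengths are in m, angles in rad, forces in N, time in s.
With the tool pointing down it reaches from about 0.4 to 0.85 m from the base axis. Payload 4.5 kg.
Tool frame: the origin (TCP) lies at the very end of the fingers, on their centre line; the grasp point (between the pads) lies 19 mm behind it (manip.grasp_offset is the distance from the TCP to the grasp point, in m); z points along the fingers, y is the line along which they close (so a half turn about z gives the same grasp; the last joint's range is limited). The gripper opens to 88 mm and grips with 3 to 60 N. Pads are 18 mm wide; open, the fingers measure 123 mm over their backs; the gripper's body (75 mm by 187 mm) begins 45 mm behind the grasp point.
Start: joints at [1.247, 0.689, -0.195, 1.565, 0.157, 0.902, -0.215], TCP at [0.219, -0.585, 0.239] pointing down, gripper open.
Joint ranges: [-3.01, 3.01], [-0.46, 2.08], [-1.47, 1.51], [0.13, 2.56], [-1, 4.14], [0.04, 2.09], [-2.66, 2.66]. Speed limits (rad/s): [2.57, 2.57, 3.14, 3.14, 3.14, 3.14, 3.14].

## Interface

Orientations are given as a unit quaternion [w, x, y, z].
In Python, from rig import manip gives the robot as it stands.
- The arm moves only by the shell command python3 -m crank 'ROWS' [FORCE]. ROWS is JSON, a list of rows, each a list of 3 entries, a list of its own where there are three numbers: the gripper's target within -1 to 1 (fully open at 1, half-way at 0, shut at -1), then the shift along the world's x, y, z in mm, then the turn, a rotation vector about the world's x, y, z in rad. In form: [[jaw, [x, y, z], [ax, ay, az]], ...]. A call has 1 to 20 rows; each row is the pose to reach, as a shift and turn from the pose commanded when the call began; what a row does not reach only later rows make up. A row lasts 1/10 s, in which the tool goes at most 50 mm and 8.59 degrees, less where a joint would pass 70% of its speed; a pose out of reach is approached as far as the arm can. A call with a gripper value outside its range is refused whole. The fingers move at their own pace and stop on an object; FORCE is the grip in N (left out, the last holds). Time passes only in rows, so rows that repeat a pose let the fingers close. It gives the time, the measured TCP pose, the force, the opening and the grip force at its end, in the units of the state.
- manip.observe(): the state, without advancing time (a new reading comes with each control period).
- manip.snapshot(name): name is "side" or "top"; returns the picture (420x560x3 uint8, red, green, blue); there is no depth.
- manip.camera_params(name): a dict with "fx", "fy", "cx", "cy" (pixels), "R" (3x3) and "t" (3): a world point X has camera coordinates R X + t. Camera axes: x right, y down, z forward; pixel columns grow to the right and rows downward; lengths in m; the calibration is good to about 2 mm. A picture is of the moment at which its call begins. camera_params takes no time and is no camera call.
- manip.finish_job(): hands the job in; it is judged then, once.
The state is a dict: "time_s": time; "joints": joint angles; "dq": joint speeds; "joint_torque": joint torques, N m; "eef_pos": TCP position; "tool_rot": TCP orientation; "force": force on the tool from outside, world axes, zero at the start; "wrist_torque": the same for the moment, N m; "width": finger opening in m; "finger_force": force on a finger pad.
Only numpy, scipy, OpenCV 4.12 (cv2) and the standard library are available. Lean on these libraries where they do the work, as an engineer would, in place of code of your own. Each camera call takes 0.05 s, during which the arm holds its last target. There are 200 camera calls.

## Task

Tidy up after the mixing test: stand the two steel balance weights in the wooden weight case, the large one in its wide bay and the small one in its narrow bay; stand the two capped amber jars in the grey three-bay rack, each in a bay of its own (any of the three); and lay the toothed mixing impeller flat in the round white dish, shaft up. Everything ends upright, down on the floor of its tray and let go; leave the glass beaker and the white squeeze bottle that stand among them where they are.

Things in the scene. Friction and masses are not known exactly. Their poses are not given: they have to be found in the camera images.
- big_weight_mid (a point): large balance weight, bare steel: upright cylinder 40 mm in diameter and 46 mm high, above it a narrow neck and a knob 24 mm in diameter, 66 mm high in all, about 0.5 kg, loose. This point is on its axis 33 mm above its underside; z is its upright axis.
- small_weight_mid (a point): small balance weight, bare steel, same shape: cylinder 28 mm in diameter and 36 mm high, neck and knob 18 mm in diameter above, 54 mm high in all, about 0.2 kg, loose. This point is on its axis 27 mm above its underside; z is its upright axis.
- jar_a_mid (a point): sample jar, amber glass with a pale paper label and a round black cap (cap uppermost), one of two alike: upright cylinder 42 mm in diameter, 70 mm high, about 0.13 kg, stands loose on the bench. This point is its centre, 35 mm above its underside; z is its upright axis.
- jar_b_mid (a point): sample jar, amber glass with a pale paper label and a round black cap (cap uppermost), one of two alike: upright cylinder 42 mm in diameter, 70 mm high, about 0.13 kg, stands loose on the bench. This point is its centre, 35 mm above its underside; z is its upright axis.
- impeller_hub (a point): mixing impeller, bare steel: a flat toothed disc 64 mm in diameter over its teeth (teeth reach from the bench to 15 mm up) with a plain upright shaft 14 mm in diameter that rises from the disc's centre to 60 mm above the underside, about 0.12 kg, loose, lying flat with the shaft up. This point is on the shaft's axis, 42 mm above the underside, a good height to grip the shaft; z is the shaft's axis.
- weight_case: low wooden tray fixed to the bench, 90 mm (its x) by 137 mm (its y, from y = -68.5 to +68.5), walls 5 mm thick, rim 12 mm above the bench, floor 4 mm above the bench. One wall across it makes two unequal bays, each 80 mm long in x: the wide bay runs from y = -63.5 to +12.5 mm (centre y = -25.5), the narrow bay from y = +17.5 to +63.5 mm (centre y = +40.5). Origin on the underside, at the middle of the outline. Turned up to 0.25 rad either way from the world axes.
- jar_rack: low grey plastic tray fixed to the bench, 70 mm (its x) by 200 mm (its y), walls 5 mm thick, rim 12 mm above the bench, floor 4 mm above the bench, divided into three equal square bays 60 mm by 60 mm whose centres lie at y = -65, 0 and +65 mm, x = 0. Origin on the underside, at the middle of the outline. Turned up to 0.25 rad either way.
- dish: low round white dish fixed to the bench, 110 mm in outside diameter, rim 12 mm above the bench, flat floor 4 mm above the bench and about 100 mm across. Origin at the centre of the underside.
- beaker_mid (a point): empty clear glass beaker, 60 mm in diameter at the rim, 80 mm high, loose, stands among the things and is to be left alone. This point is its centre, 40 mm above its underside; z is upright.
- squeeze_bottle_mid (a point): white squeeze bottle with a thin pointed nozzle, 48 mm in diameter, 145 mm high, loose, stands among the things and is to be left alone. This point is on its axis 72.5 mm above its underside; z is upright.
There are look-alikes about, which are no part of the job. What is shaped like the part that bears beaker_mid but pink is not meant.

How it is judged:
By the outcome, as a careful person would: the job done as asked, in the order asked, and still so for the second after the job is handed in, with the robot touching nothing.
It also fails if it takes over 141 s, if anything falls off the work surface, if the arm or the gripper's body presses on something with over 40 N, if the wrist force passes 120 N, or if a joint passes its speed limit or range.

## Working session

There is one attempt and no reset: what is moved stays moved. The work goes in short steps, Python scripts to look and compute and a shell command to move; the robot and the scene stay as the last step left them, time stands still between calls to the robot, and variables do not carry over. Pictures are saved under pics/ and viewed, at most 14 in all, crops included, and the job is handed in when it is done.

```bash
mkdir -p pics
cat > h.py <<'E'
from rig import manip
import numpy as np, cv2
def snap(name,fn):
    im=np.asarray(manip.snapshot(name)); cv2.imwrite('pics/'+fn,im[:,:,::-1]); return im
def crop(src,fn,x0,y0,x1,y1,s):
    im=cv2.imread('pics/'+src)[y0:y1,x0:x1]; cv2.imwrite('pics/'+fn,cv2.resize(im,None,fx=s,fy=s,interpolation=cv2.INTER_CUBIC))
def proj(name,X):
    p=manip.camera_params(name); c=np.array(p['R'])@np.array(X)+np.array(p['t']); return [p['fx']*c[0]/c[2]+p['cx'],p['fy']*c[1]/c[2]+p['cy']]
def ray(name,u,v):
    p=manip.camera_params(name);R=np.array(p['R']);t=np.array(p['t'])
    return -R.T@t, R.T@np.array([(u-p['cx'])/p['fx'],(v-p['cy'])/p['fy'],1])
def atz(name,u,v,z):
    o,d=ray(name,u,v); return o+d*(z-o[2])/d[2]
def tri(a,b):
    # a,b=(name,u,v)
    o1,d1=ray(*a);o2,d2=ray(*b);d1/=np.linalg.norm(d1);d2/=np.linalg.norm(d2)
    s=np.linalg.lstsq(np.c_[d1,-d2],o2-o1,rcond=None)[0]; p,q=o1+s[0]*d1,o2+s[1]*d2
    return (p+q)/2,np.linalg.norm(p-q)
E
python3 - <<'E'
from h import *
for n in('side','top'):
    snap(n,n+'0.png'); p=manip.camera_params(n); R=np.array(p['R']);print(n,p['fx'],p['cx'],p['cy'],R.round(3).tolist(),(-R.T@np.array(p['t'])).round(3))
    im=cv2.imread(f'pics/{n}0.png');cv2.imwrite(f'pics/{n}0b.png',cv2.resize(im,(800,600),interpolation=cv2.INTER_CUBIC))
o=manip.observe();print({k:np.round(v,3).tolist() for k,v in o.items()},manip.grasp_offset)
E
```

```text
side 410.0471342402634 283.1850244244858 209.1620660289359 [[0.961, -0.276, -0.007], [-0.176, -0.592, -0.787], [0.213, 0.758, -0.617]] [ 0.365 -0.67   0.612]
top 396.2061634745781 277.24036250381437 209.98253923232193 [[0.009, -1.0, 0.011], [-0.992, -0.011, -0.123], [0.124, -0.01, -0.992]] [0.435 0.026 0.956]
{'time_s': 0.1, 'joints': [1.247, 0.69, -0.194, 1.566, 0.157, 0.902, -0.215], 'dq': [0.0, -0.002, -0.0, -0.002, 0.001, 0.0, -0.0], 'joint_torque': [-0.004, -52.85, -1.272, -15.384, -0.052, 0.002, 0.0], 'eef_pos': [0.219, -0.585, 0.238], 'tool_rot': [-0.001, 0.984, 0.178, -0.0], 'force': [0.236, -0.1, -0.123], 'wrist_torque': [0.006, -0.046, -0.01], 'finger_force': 0.0, 'width': 0.088} 0.0187
```

View pics/top0b.png

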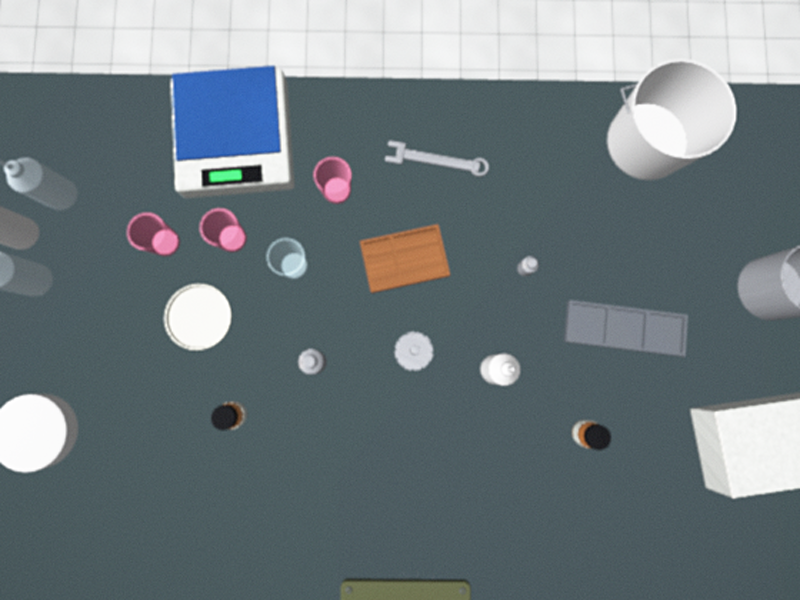

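View pics/side0b.png

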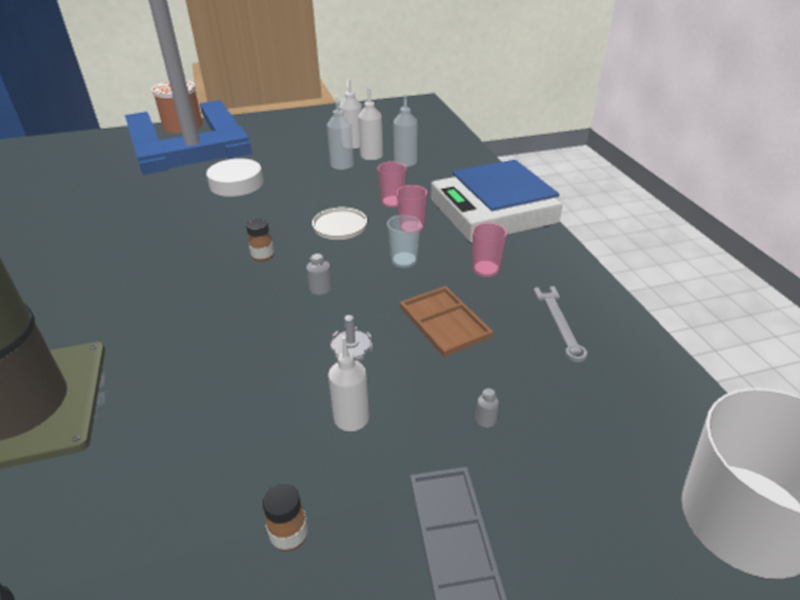

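The top view shows every target: jars near (228,416) and (592,436), big weight (311,361), small weight (528,264), impeller (414,350), case (405,258), rack (627,328), dish (197,316), glass beaker (287,258) and bottle (500,369). I'll take enlarged crops next.

Run:
```python
from h import *
crop('top0.png','tl.png',108,155,308,305,4)
crop('top0.png','tr.png',300,170,500,320,4)
crop('side0.png','sl.png',165,130,365,280,4)
crop('side0.png','sr.png',180,270,380,420,4)
```

```text
(no output)
```

View pics/tl.png

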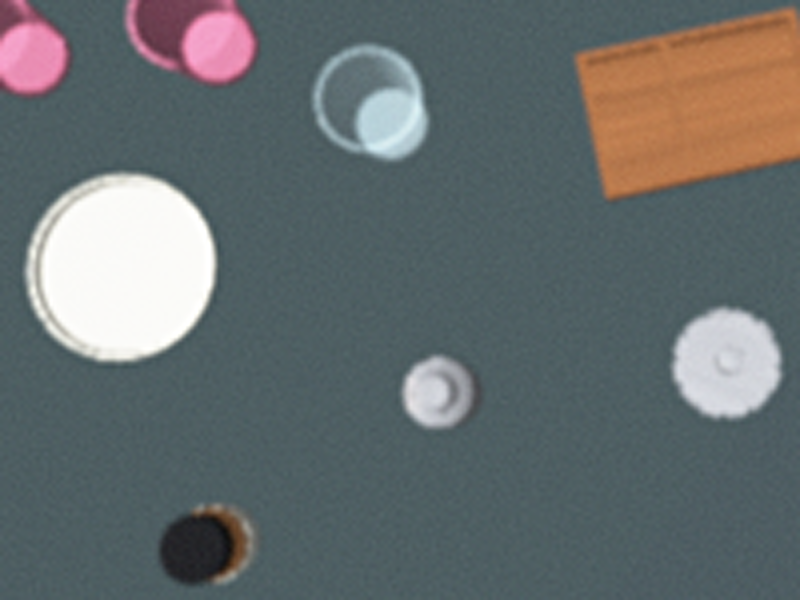

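View pics/tr.png

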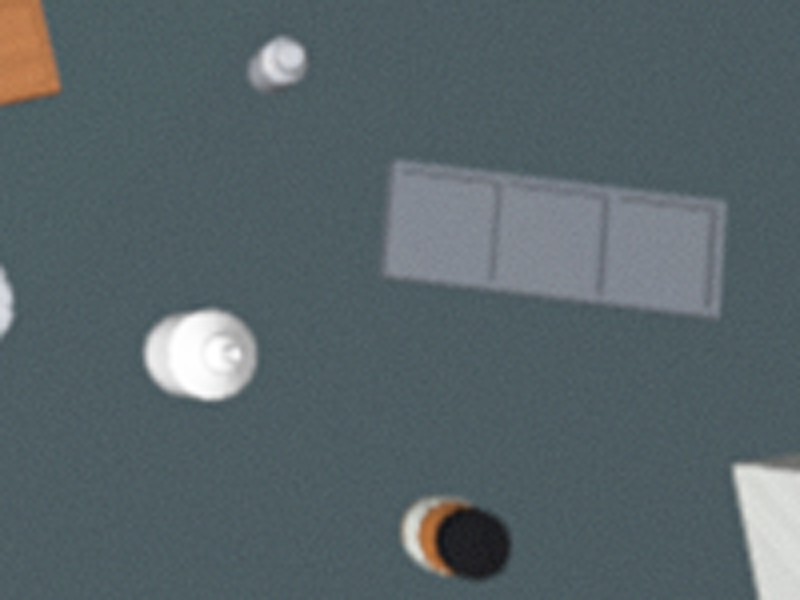

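View pics/sl.png

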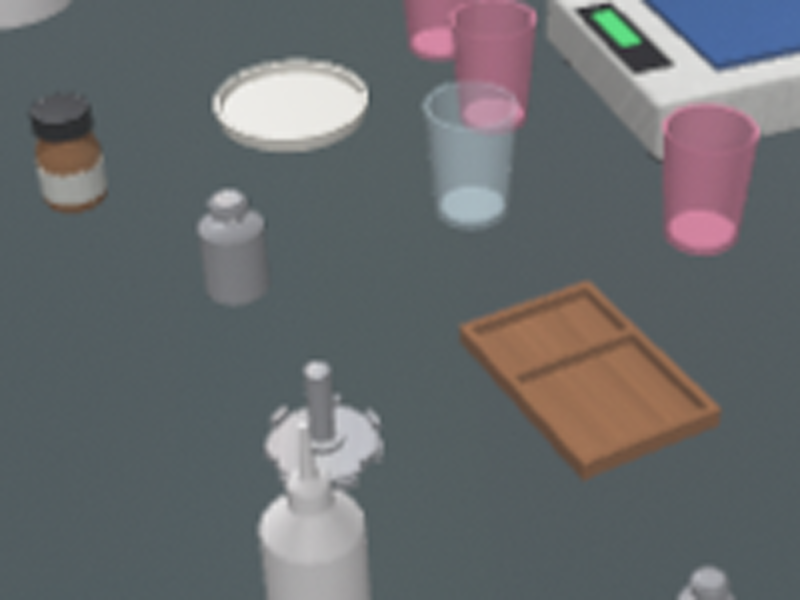

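View pics/sr.png

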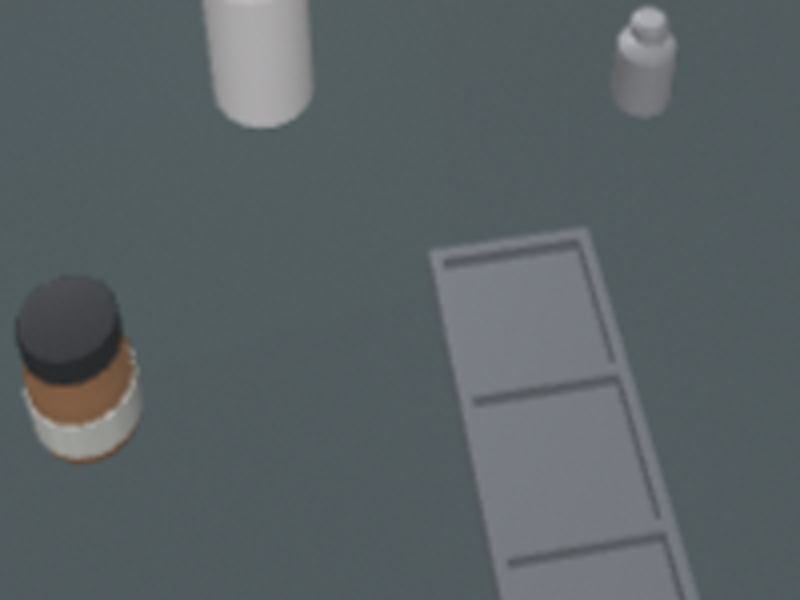

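The crops give sub-pixel readings of the caps, knobs, shaft tip, tray corners and dish rim in both views. The case's narrow bay is on the dish side (+y).

Run:
```python
from h import *
O={'tl':('top',108,155,4),'tr':('top',300,170,4),'sl':('side',165,130,4),'sr':('side',180,270,4)}
def P(c,x,y): n,a,b,s=O[c]; return (n,a+(x+.5)/s-.5,b+(y+.5)/s-.5)
pts={'jarL cap':(P('tl',198,549),P('sl',62,108)),'jarR cap':(P('tr',474,543),P('sr',70,312)),
'big knob':(P('tl',433,393),P('sl',229,199)),'small knob':(P('tr',289,54),P('sr',649,17)),'shaft':(P('tl',730,358),P('sl',317,369)),
'caseTL':(P('tl',577,55),P('sl',588,283)),'caseBL':(P('tl',608,198),P('sl',461,328)),'caseBR':(P('tr',60,90),P('sl',586,466)),'caseTR':(P('tl',797,8),P('sl',718,407)),
'rackTL':(P('tr',395,160),P('sr',587,230)),'rackBL':(P('tr',384,275),P('sr',430,252)),'dish':(P('tl',121.5,266.5),P('sl',291,102))}
for k,(a,b) in pts.items():
    X,e=tri(a,b);print(k,X.round(4),'gap',round(e,4))
z=.012
C=np.array([atz(*P(*q),z) for q in (('tl',577,55),('tl',608,198),('tr',60,90),('tl',797,8))]);
R=np.array([atz(*P('tr',*q),z) for q in ((395,160),(384,275),(718,317),(726,202))])
for n,Q in (('case',C),('rack',R)):
    y=(Q[0]+Q[1]-Q[2]-Q[3]);x=Q[0]+Q[3]-Q[1]-Q[2]
    print(n,Q.mean(0).round(4),'len',np.linalg.norm(y)/2,np.linalg.norm(x)/2,'yaw',np.arctan2(-y[0],y[1]),np.arctan2(x[1],x[0]))
for n,q,zz in (('jarL',('tl',198,549),.07),('jarR',('tr',474,543),.07),('big',('tl',433,393),.066),('small',('tr',289,54),.054),('shaft',('tl',730,358),.06),('disc',('tl',727,362),.013),('dish',('tl',121.5,266.5),.012),('beaker rim',('tl',369,99),.08),('bottle tip',('tr',236,354),.145),('bottle base',('tr',190,354),.01)):
    print(n,atz(*P(*q),zz).round(4))
```

```text
jarL cap [0.36   0.2787 0.0718] gap 0.0033
jarR cap [ 0.3364 -0.2926  0.0726] gap 0.0023
big knob [0.4463 0.1538 0.0657] gap 0.0027
small knob [ 0.6096 -0.2005  0.0549] gap 0.0047
shaft [ 0.4664 -0.0118  0.0617] gap 0.0051
caseTL [0.6505 0.0803 0.0128] gap 0.0055
caseBL [0.5638 0.06   0.0126] gap 0.0042
caseBR [ 0.5951 -0.0724  0.0125] gap 0.003
caseTR [ 0.68   -0.0528  0.0172] gap 0.0061
rackTL [ 0.5539 -0.2737  0.0135] gap 0.0042
rackBL [ 0.4852 -0.2653  0.0135] gap 0.0035
dish [0.5191 0.3501 0.0091] gap 0.0056
case [0.6251 0.0032 0.012 ] len 0.13663716873557497 0.08974826570802054 yaw 0.22749049921994557 0.21840498064085204
rack [ 0.51   -0.3699  0.012 ] len 0.20043677450978462 0.06964556330040142 yaw -0.11592586174760496 -0.123135442133716
jarL [0.3615 0.2791 0.07  ]
jarR [ 0.3372 -0.2936  0.07  ]
big [0.4477 0.1536 0.066 ]
small [ 0.6121 -0.2013  0.054 ]
shaft [ 0.469  -0.0121  0.06  ]
disc [ 0.4684 -0.0124  0.013 ]
dish [0.5216 0.3488 0.012 ]
beaker rim [0.6111 0.1922 0.08  ]
bottle tip [ 0.4387 -0.1482  0.145 ]
bottle base [ 0.4391 -0.1499  0.01  ]
```

```bash
python3 -m crank '[[1,[231,235,20],[0,0,1.09]],[1,[231,235,20],[0,0,1.09]],[1,[231,235,20],[0,0,1.09]],[1,[231,235,20],[0,0,1.09]],[1,[231,235,20],[0,0,1.09]],[1,[231,235,20],[0,0,1.09]],[1,[231,235,20],[0,0,1.09]],[1,[231,235,20],[0,0,1.09]],[1,[231,235,20],[0,0,1.09]],[1,[228,739,20],[0,0,1.09]],[1,[228,739,20],[0,0,1.09]],[1,[228,739,20],[0,0,1.09]],[1,[228,739,20],[0,0,1.09]],[1,[228,739,20],[0,0,1.09]],[1,[228,739,20],[0,0,1.09]],[1,[228,739,20],[0,0,1.09]],[1,[228,739,20],[0,0,1.09]],[1,[228,739,20],[0,0,1.09]],[1,[228,739,20],[0,0,1.09]],[1,[228,739,20],[0,0,1.09]]]' 30; python3 -c "
from h import *
print(np.round(manip.observe()['joints'],2))"
```

```text
time_s: 2.1
eef_pos: [0.4466, 0.1607, 0.2593]
tool_rot: [-0.001, 0.747, 0.665, 0.002]
force: [0.1, 0.3, -0.5]
width: 0.0883
finger_force: 0.0
[-0.12  0.49 -0.48  1.97  0.33  0.75 -0.91]
```

```bash
python3 -m crank '[[1,[0,0,-50],[0,0,0]],[1,[0,0,-100],[0,0,0]],[1,[0,0,-150],[0,0,0]],[1,[0,0,-150],[0,0,0]],[1,[0,0,-150],[0,0,0]]]' 30
python3 - <<'E'
from h import *
snap('top','a.png');snap('side','b.png')
t=cv2.imread('pics/a.png')[180:330,130:330];s=cv2.imread('pics/b.png')[90:240,150:350]
cv2.imwrite('pics/ab.png',np.hstack([cv2.resize(t,(400,300)),cv2.resize(s,(400,300))]))
print(np.round(manip.observe()['eef_pos'],4))
E
```

```text
time_s: 2.6
eef_pos: [0.4468, 0.1523, 0.1089]
tool_rot: [0.0, 0.75, 0.662, -0.001]
force: [-0.3, 0.0, 0.1]
width: 0.088
finger_force: 0.0
[0.4486 0.1536 0.1111]
```

View pics/ab.png

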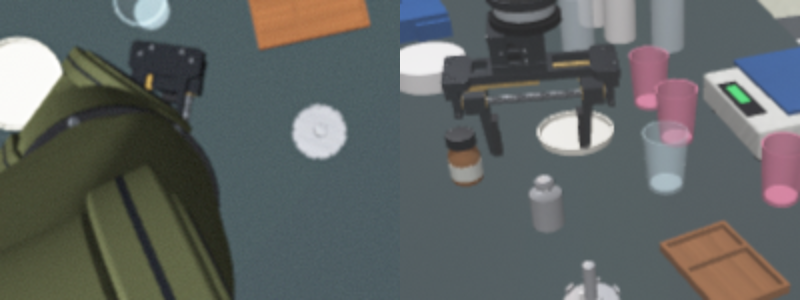

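The fingers straddle the big weight (side panel: tips at 493 and 585, weight at 546). I'll descend and grip.

```bash
python3 -m crank '[[1,[0,0,-40],[0,0,0]],[1,[0,0,-75],[0,0,0]],[1,[0,0,-95],[0,0,0]],[1,[0,0,-95],[0,0,0]],[1,[0,0,-95],[0,0,0]],[-1,[0,0,-95],[0,0,0]],[-1,[0,0,-95],[0,0,0]],[-1,[0,0,-95],[0,0,0]],[-1,[0,0,-95],[0,0,0]],[-1,[0,0,-95],[0,0,0]],[-1,[0,0,-95],[0,0,0]],[-1,[0,0,-95],[0,0,0]],[-1,[0,0,-95],[0,0,0]]]' 40
```

```text
time_s: 4.0
eef_pos: [0.4468, 0.1535, 0.0137]
tool_rot: [0.0, 0.749, 0.662, -0.0]
force: [-1.2, 0.6, 1.4]
width: 0.0394
finger_force: 40.0
```

```bash
python3 -m crank '[[-1,[0,0,15],[0,0,0]],[-1,[0,0,45],[0,0,0]],[-1,[0,0,80],[0,0,0]],[-1,[15,-15,80],[0,0,0]],[-1,[40,-40,80],[0,0,0]],[-1,[70,-70,80],[0,0,0]],[-1,[100,-100,80],[0,0,0]],[-1,[130,-130,80],[0,0,0]],[-1,[155,-155,80],[0,0,0]],[-1,[172,-172,80],[0,0,0]],[-1,[182,-181,80],[0,0,0]],[-1,[182,-181,80],[0,0,0]],[-1,[182,-181,80],[0,0,0]],[-1,[182,-181,80],[0,0,0]],[-1,[182,-181,50],[0,0,0]],[-1,[182,-181,25],[0,0,0]],[-1,[182,-181,12],[0,0,0]],[-1,[182,-181,8],[0,0,0]],[-1,[182,-181,8],[0,0,0]],[-1,[182,-181,8],[0,0,0]]]'
python3 - <<'E'
from h import *
snap('side','c.png');crop('c.png','c2.png',230,130,390,250,3)
E
```

```text
time_s: 6.0
eef_pos: [0.6297, -0.027, 0.0228]
tool_rot: [0.001, 0.749, 0.662, 0.001]
force: [0.7, -0.3, -3.8]
width: 0.0389
finger_force: 40.0
```

View pics/c2.png

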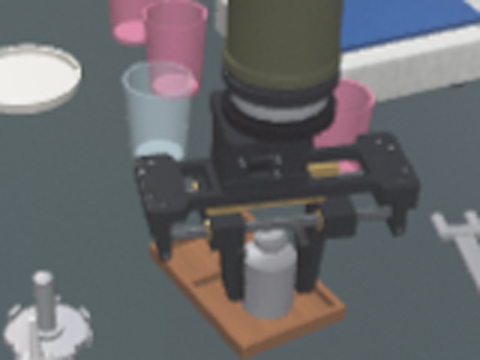

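The weight hangs inside the wide bay, with its base near (267,312) in the crop and clear of the walls. I'll lower it the last bit and let go.

```bash
python3 -m crank '[[-1,[0,0,-2],[0,0,0]],[-1,[0,0,-4],[0,0,0]],[-1,[0,0,-4],[0,0,0]],[0.2,[0,0,-4],[0,0,0]],[0.6,[0,0,-4],[0,0,0]],[1,[0,0,-4],[0,0,0]],[1,[0,0,-4],[0,0,0]],[1,[0,0,-4],[0,0,0]],[1,[0,0,-4],[0,0,0]],[1,[0,0,30],[0,0,0]],[1,[0,0,75],[0,0,0]],[1,[0,0,110],[0,0,0]],[1,[-18,-50,110],[0,0,0]],[1,[-18,-100,110],[0,0,0]],[1,[-18,-145,110],[0,0,0]],[1,[-18,-173,110],[0,0,0]],[1,[-18,-173,110],[0,0,0]],[1,[-18,-173,110],[0,0,0]],[1,[-18,-173,110],[0,0,0]]]'
python3 - <<'E'
from h import *
snap('side','d.png');snap('top','e.png')
s=cv2.imread('pics/d.png')[170:320,215:415];t=cv2.imread('pics/e.png')[130:280,220:420]
cv2.imwrite('pics/de.png',np.hstack([cv2.resize(s,(400,300)),cv2.resize(t,(400,300))]))
E
```

```text
time_s: 7.95
eef_pos: [0.6112, -0.198, 0.1319]
tool_rot: [-0.001, 0.748, 0.663, 0.001]
force: [-0.1, 0.0, -0.4]
width: 0.0883
finger_force: 0.0
```

View pics/de.png

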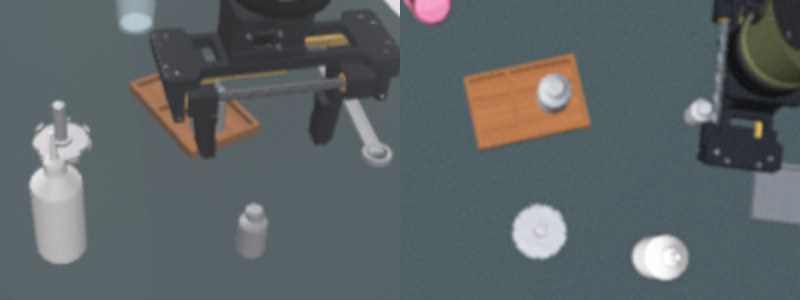

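The big weight stands in the wide bay (top panel 553,92) and the gripper is over the small weight. Next: pick it up.

```bash
python3 -m crank '[[1,[0,0,-45],[0,0,0]],[1,[0,0,-85],[0,0,0]],[1,[0,0,-110],[0,0,0]],[1,[0,0,-119],[0,0,0]],[1,[0,0,-119],[0,0,0]],[1,[0,0,-119],[0,0,0]],[-1,[0,0,-119],[0,0,0]],[-1,[0,0,-119],[0,0,0]],[-1,[0,0,-119],[0,0,0]],[-1,[0,0,-119],[0,0,0]],[-1,[0,0,-119],[0,0,0]],[-1,[0,0,-119],[0,0,0]],[-1,[0,0,-119],[0,0,0]],[-1,[0,0,-119],[0,0,0]],[-1,[0,0,-119],[0,0,0]],[-1,[0,0,-105],[0,0,0]],[-1,[0,0,-75],[0,0,0]],[-1,[0,0,-30],[0,0,0]],[-1,[0,0,0],[0,0,0]],[-1,[0,0,0],[0,0,0]]]' 35
```

```text
time_s: 10.05
eef_pos: [0.6142, -0.2006, 0.1373]
tool_rot: [0.004, 0.749, 0.662, 0.003]
force: [-0.3, 0.0, -1.7]
width: 0.0267
finger_force: 35.0
```

```bash
python3 -m crank '[[-1,[0,15,0],[0,0,0]],[-1,[0,40,0],[0,0,0]],[-1,[0,70,0],[0,0,0]],[-1,[0,100,0],[0,0,0]],[-1,[0,130,0],[0,0,0]],[-1,[0,160,0],[0,0,0]],[-1,[0,190,0],[0,0,0]],[-1,[2,215,0],[0,0,0]],[-1,[2,235,0],[0,0,0]],[-1,[2,244,0],[0,0,0]],[-1,[2,244,0],[0,0,0]],[-1,[2,244,0],[0,0,0]],[-1,[2,244,-30],[0,0,0]],[-1,[2,244,-60],[0,0,0]],[-1,[2,244,-90],[0,0,0]],[-1,[2,244,-104],[0,0,0]],[-1,[2,244,-110],[0,0,0]],[-1,[2,244,-110],[0,0,0]],[-1,[2,244,-110],[0,0,0]]]'
python3 - <<'E'
from h import *
snap('side','f.png');crop('f.png','f2.png',230,130,390,250,3)
E
```

```text
time_s: 11.95
eef_pos: [0.6139, 0.0435, 0.0229]
tool_rot: [0.001, 0.749, 0.662, 0.001]
force: [0.4, 0.1, -2.5]
width: 0.0267
finger_force: 35.0
```

View pics/f2.png

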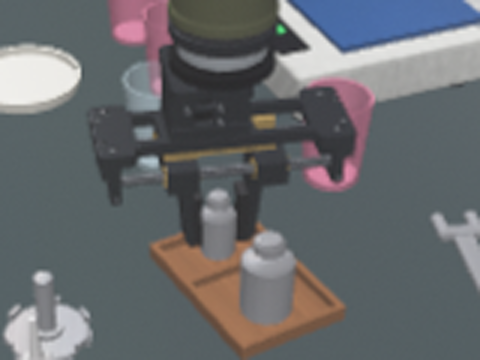

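The small weight hangs centred in the narrow bay (220,250), with the big one upright beside it. Release, then over to the left jar.

```bash
python3 -m crank '[[-1,[0,0,-3],[0,0,0]],[-1,[0,0,-5],[0,0,0]],[-1,[0,0,-5],[0,0,0]],[0.2,[0,0,-5],[0,0,0]],[0.6,[0,0,-5],[0,0,0]],[1,[0,0,-5],[0,0,0]],[1,[0,0,-5],[0,0,0]],[1,[0,0,-5],[0,0,0]],[1,[0,0,30],[0,0,0]],[1,[0,0,75],[0,0,0]],[1,[0,0,118],[0,0,0]],[1,[-36,34,118],[0,0,0]],[1,[-72,68,118],[0,0,0]],[1,[-108,102,118],[0,0,0]],[1,[-144,136,118],[0,0,0]],[1,[-180,170,118],[0,0,0]],[1,[-215,204,118],[0,0,0]],[1,[-253,235,118],[0,0,0]],[1,[-253,235,118],[0,0,0]],[1,[-253,235,118],[0,0,0]]]'
python3 - <<'E'
from h import *
o=manip.observe();print(np.round(o['joints'],2),o['eef_pos'])
E
```

```text
time_s: 14.0
eef_pos: [0.3589, 0.2797, 0.14]
tool_rot: [0.0, 0.748, 0.664, 0.0]
force: [0.5, -0.4, 0.1]
width: 0.0881
finger_force: 0.0
[-0.56  0.67 -0.33  2.15  0.54  0.4  -1.44] [0.35894035 0.27972172 0.13997154]
```

```bash
python3 -m crank '[[1,[0,0,-45],[0,0,0]],[1,[0,0,-85],[0,0,0]],[1,[0,0,-110],[0,0,0]],[1,[0,0,-121],[0,0,0]],[1,[0,0,-121],[0,0,0]],[1,[0,0,-121],[0,0,0]],[-1,[0,0,-121],[0,0,0]],[-1,[0,0,-121],[0,0,0]],[-1,[0,0,-121],[0,0,0]],[-1,[0,0,-121],[0,0,0]],[-1,[0,0,-121],[0,0,0]],[-1,[0,0,-121],[0,0,0]],[-1,[0,0,-121],[0,0,0]],[-1,[0,0,-105],[0,0,0]],[-1,[0,0,-75],[0,0,0]],[-1,[0,0,-40],[0,0,0]],[-1,[0,0,0],[0,0,0]],[-1,[0,0,40],[0,0,0]],[-1,[0,0,70],[0,0,0]],[-1,[0,0,70],[0,0,0]]]' 25
```

```text
time_s: 16.0
eef_pos: [0.3611, 0.2799, 0.2127]
tool_rot: [-0.0, 0.75, 0.662, 0.003]
force: [0.5, 0.3, -1.7]
width: 0.0412
finger_force: 25.0
```

```bash
python3 -m crank '[[-1,[10,-17,0],[0,0,0]],[-1,[27,-47,0],[0,0,0]],[-1,[47,-82,0],[0,0,0]],[-1,[67,-117,0],[0,0,0]],[-1,[87,-152,0],[0,0,0]],[-1,[107,-187,0],[0,0,0]],[-1,[125,-222,0],[0,0,0]],[-1,[140,-260,0],[0,0,0]],[-1,[150,-300,0],[0,0,0]],[-1,[155,-340,0],[0,0,0]],[-1,[155,-380,0],[0,0,0]],[-1,[155,-420,0],[0,0,0]],[-1,[155,-460,0],[0,0,0]],[-1,[153,-500,0],[0,0,0]],[-1,[152,-540,0],[0,0,0]],[-1,[150,-580,0],[0,0,0]],[-1,[149,-615,0],[0,0,0]],[-1,[149,-638,0],[0,0,0]],[-1,[149,-648,0],[0,0,0]],[-1,[149,-648,0],[0,0,0]]]'
python3 -m crank '[[-1,[0,0,0],[0,0,0]],[-1,[0,0,-40],[0,0,0]],[-1,[0,0,-80],[0,0,0]],[-1,[0,0,-120],[0,0,0]],[-1,[0,0,-155],[0,0,0]],[-1,[0,0,-172],[0,0,0]],[-1,[0,0,-180],[0,0,0]],[-1,[0,0,-182],[0,0,0]],[-1,[0,0,-182],[0,0,0]],[-1,[0,0,-182],[0,0,0]]]'
python3 - <<'E'
from h import *
snap('side','g.png');snap('top','g2.png')
s=cv2.imread('pics/g.png')[270:420,200:400];t=cv2.imread('pics/g2.png')[170:320,345:545]
cv2.imwrite('pics/g3.png',np.hstack([cv2.resize(s,(400,300)),cv2.resize(t,(400,300))]))
print(manip.observe()['joints'])
E
```

```text
time_s: 18.0
eef_pos: [0.5079, -0.3703, 0.208]
tool_rot: [-0.001, 0.75, 0.662, -0.001]
force: [0.6, -0.2, -1.3]
width: 0.0412
finger_force: 25.0
time_s: 19.0
eef_pos: [0.5101, -0.3698, 0.0294]
tool_rot: [0.001, 0.749, 0.662, 0.001]
force: [0.1, -0.3, -1.4]
width: 0.0412
finger_force: 25.0
[ 0.88894279  1.0541858  -0.63246946  1.66151138  0.87809309  0.73128183
 -0.31140084]
```

View pics/g3.png

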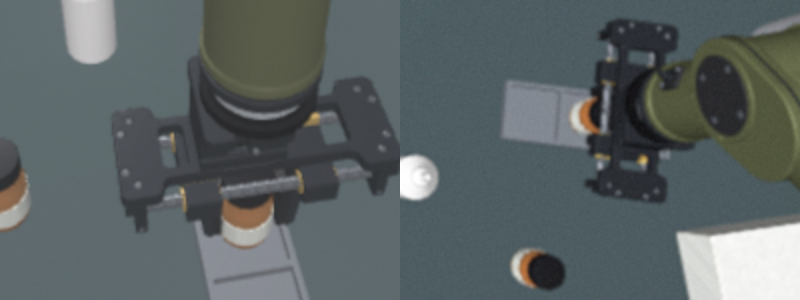

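The jar hangs in the middle bay. In the top panel its edge (570) is clear of the divider (558), and in the side panel its foot (246,240) is clear of the lower divider. I'll set it down and go to the other jar.

```bash
python3 -m crank '[[-1,[0,0,-3],[0,0,0]],[-1,[0,0,-5],[0,0,0]],[-1,[0,0,-5],[0,0,0]],[0.2,[0,0,-5],[0,0,0]],[0.6,[0,0,-5],[0,0,0]],[1,[0,0,-5],[0,0,0]],[1,[0,0,-5],[0,0,0]],[1,[0,0,-5],[0,0,0]],[1,[0,0,30],[0,0,0]],[1,[0,0,75],[0,0,0]],[1,[0,0,112],[0,0,0]],[1,[-35,15,112],[0,0,0]],[1,[-70,30,112],[0,0,0]],[1,[-105,45,112],[0,0,0]],[1,[-140,60,112],[0,0,0]],[1,[-172,76,112],[0,0,0]],[1,[-172,76,112],[0,0,0]],[1,[-172,76,112],[0,0,0]],[1,[-172,76,112],[0,0,0]],[1,[-172,76,112],[0,0,0]]]'
python3 -m crank '[[1,[0,0,-45],[0,0,0]],[1,[0,0,-85],[0,0,0]],[1,[0,0,-110],[0,0,0]],[1,[0,0,-121],[0,0,0]],[1,[0,0,-121],[0,0,0]],[1,[0,0,-121],[0,0,0]],[-1,[0,0,-121],[0,0,0]],[-1,[0,0,-121],[0,0,0]],[-1,[0,0,-121],[0,0,0]],[-1,[0,0,-121],[0,0,0]],[-1,[0,0,-121],[0,0,0]],[-1,[0,0,-121],[0,0,0]],[-1,[0,0,-121],[0,0,0]],[-1,[0,0,-105],[0,0,0]],[-1,[0,0,-75],[0,0,0]],[-1,[0,0,-35],[0,0,0]],[-1,[0,0,0],[0,0,0]],[-1,[0,0,20],[0,0,0]],[-1,[0,0,20],[0,0,0]],[-1,[0,0,20],[0,0,0]]]' 25
```

```text
time_s: 21.1
eef_pos: [0.3385, -0.2939, 0.1398]
tool_rot: [0.001, 0.749, 0.662, 0.001]
force: [-0.0, -0.2, 0.2]
width: 0.088
finger_force: 0.0
time_s: 23.1
eef_pos: [0.3365, -0.2936, 0.1594]
tool_rot: [0.0, 0.749, 0.662, -0.0]
force: [-0.8, -0.2, -1.4]
width: 0.0412
finger_force: 25.0
```

```bash
python3 -m crank '[[-1,[15,0,0],[0,0,0]],[-1,[45,0,0],[0,0,0]],[-1,[80,0,0],[0,0,0]],[-1,[115,-5,0],[0,0,0]],[-1,[145,-8,0],[0,0,0]],[-1,[168,-10,0],[0,0,0]],[-1,[180,-11,0],[0,0,0]],[-1,[180,-11,0],[0,0,0]],[-1,[180,-11,0],[0,0,0]],[-1,[180,-11,-35],[0,0,0]],[-1,[180,-11,-70],[0,0,0]],[-1,[180,-11,-105],[0,0,0]],[-1,[180,-11,-125],[0,0,0]],[-1,[180,-11,-132],[0,0,0]],[-1,[180,-11,-132],[0,0,0]],[-1,[180,-11,-132],[0,0,0]]]'
python3 - <<'E'
from h import *
snap('side','i.png');snap('top','i2.png')
s=cv2.imread('pics/i.png')[270:420,200:400];t=cv2.imread('pics/i2.png')[170:320,345:545]
cv2.imwrite('pics/i3.png',np.hstack([cv2.resize(s,(400,300)),cv2.resize(t,(400,300))]))
E
```

```text
time_s: 24.7
eef_pos: [0.5172, -0.3046, 0.0287]
tool_rot: [0.001, 0.749, 0.662, 0.0]
force: [0.0, -0.8, -2.6]
width: 0.0412
finger_force: 25.0
```

View pics/i3.png

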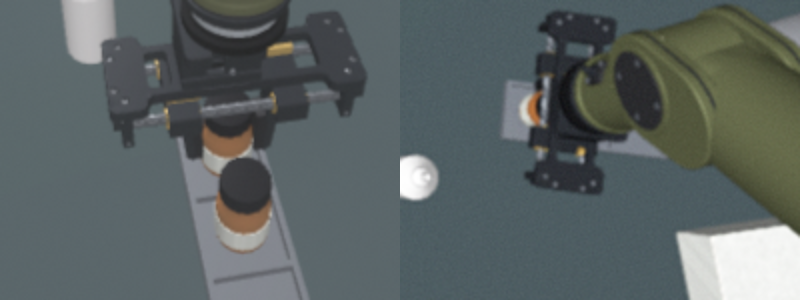

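Jar one stands in the middle bay and jar two is inside the bay beside it. Release, then over the bottle at a safe height to the impeller.

```bash
python3 -m crank '[[-1,[0,0,-3],[0,0,0]],[-1,[0,0,-5],[0,0,0]],[-1,[0,0,-5],[0,0,0]],[0.2,[0,0,-5],[0,0,0]],[0.6,[0,0,-5],[0,0,0]],[1,[0,0,-5],[0,0,0]],[1,[0,0,-5],[0,0,0]],[1,[0,0,-5],[0,0,0]],[1,[0,0,30],[0,0,0]],[1,[0,0,75],[0,0,0]],[1,[0,0,120],[0,0,0]],[1,[0,0,165],[0,0,0]],[1,[0,0,190],[0,0,0]],[1,[-5,40,190],[0,0,0]],[1,[-10,85,190],[0,0,0]],[1,[-20,130,190],[0,0,0]],[1,[-30,175,190],[0,0,0]],[1,[-40,220,190],[0,0,0]],[1,[-50,262,190],[0,0,0]],[1,[-50,292,190],[0,0,0]]]'
python3 -m crank '[[1,[0,0,0],[0,0,0]],[1,[0,0,-45],[0,0,0]],[1,[0,0,-90],[0,0,0]],[1,[0,0,-130],[0,0,0]],[1,[0,0,-130],[0,0,0]],[1,[0,0,-130],[0,0,0]]]'
python3 - <<'E'
from h import *
snap('side','j.png');snap('top','j2.png')
s=cv2.imread('pics/j.png')[170:320,160:360];t=cv2.imread('pics/j2.png')[150:300,220:420]
cv2.imwrite('pics/j3.png',np.hstack([cv2.resize(s,(400,300)),cv2.resize(t,(400,300))]))
E
```

```text
time_s: 26.8
eef_pos: [0.4652, -0.0097, 0.2181]
tool_rot: [-0.0, 0.748, 0.664, -0.0]
force: [0.6, -1.0, -0.1]
width: 0.0881
finger_force: 0.0
time_s: 27.4
eef_pos: [0.4669, -0.0127, 0.088]
tool_rot: [-0.0, 0.749, 0.662, -0.001]
force: [0.4, -0.2, -0.1]
width: 0.0882
finger_force: 0.0
```

View pics/j3.png

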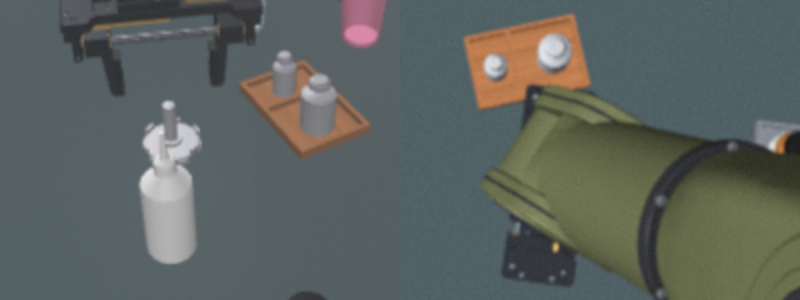

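The gripper straddles the shaft (side panel 168,105), and both weights stand upright in the case. I'll descend and grip.

```bash
python3 -m crank '[[1,[0,0,-20],[0,0,0]],[1,[0,0,-40],[0,0,0]],[1,[0,0,-55],[0,0,0]],[1,[0,0,-65],[0,0,0]],[1,[0,0,-65],[0,0,0]],[1,[0,0,-65],[0,0,0]],[-1,[0,0,-65],[0,0,0]],[-1,[0,0,-65],[0,0,0]],[-1,[0,0,-65],[0,0,0]],[-1,[0,0,-65],[0,0,0]],[-1,[0,0,-65],[0,0,0]],[-1,[0,0,-65],[0,0,0]],[-1,[0,0,-65],[0,0,0]],[-1,[0,0,-65],[0,0,0]],[-1,[0,0,-65],[0,0,0]],[-1,[0,0,-65],[0,0,0]],[-1,[0,0,-50],[0,0,0]],[-1,[0,0,-15],[0,0,0]],[-1,[0,0,20],[0,0,0]],[-1,[0,0,20],[0,0,0]]]' 25
```

```text
time_s: 29.5
eef_pos: [0.4687, -0.0122, 0.1107]
tool_rot: [0.001, 0.75, 0.662, 0.003]
force: [0.9, -0.2, -1.7]
width: 0.013
finger_force: 25.0
```

```bash
python3 -m crank '[[-1,[0,0,20],[0,0,0]],[-1,[5,15,40],[0,0,0]],[-1,[10,45,40],[0,0,0]],[-1,[15,80,40],[0,0,0]],[-1,[20,120,40],[0,0,0]],[-1,[26,160,40],[0,0,0]],[-1,[32,200,40],[0,0,0]],[-1,[38,240,40],[0,0,0]],[-1,[44,280,40],[0,0,0]],[-1,[48,320,40],[0,0,0]],[-1,[52,345,40],[0,0,0]],[-1,[53,361,40],[0,0,0]],[-1,[53,361,40],[0,0,0]],[-1,[53,361,40],[0,0,0]],[-1,[53,361,0],[0,0,0]],[-1,[53,361,-35],[0,0,0]],[-1,[53,361,-60],[0,0,0]],[-1,[53,361,-74],[0,0,0]],[-1,[53,361,-76],[0,0,0]],[-1,[53,361,-76],[0,0,0]]]'
python3 -m crank '[[-1,[0,0,-2],[0,0,0]],[-1,[0,0,-4],[0,0,0]],[-1,[0,0,-4],[0,0,0]],[-1,[0,0,-4],[0,0,0]]]'
```

```text
time_s: 31.5
eef_pos: [0.5203, 0.3482, 0.0322]
tool_rot: [0.0, 0.749, 0.662, 0.0]
force: [0.1, 1.0, -1.3]
width: 0.0132
finger_force: 25.0
time_s: 31.9
eef_pos: [0.5201, 0.3487, 0.0281]
tool_rot: [0.0, 0.749, 0.662, 0.0]
force: [1.1, 0.1, -1.9]
width: 0.0131
finger_force: 25.0
```

```bash
python3 -m crank '[[-1,[0,0,-1],[0,0,0]],[-0.4,[0,0,-1],[0,0,0]],[0,[0,0,-1],[0,0,0]],[0.5,[0,0,-1],[0,0,0]],[1,[0,0,-1],[0,0,0]],[1,[0,0,-1],[0,0,0]],[1,[0,0,-1],[0,0,0]],[1,[0,0,30],[0,0,0]],[1,[0,0,75],[0,0,0]],[1,[0,0,120],[0,0,0]],[1,[0,0,165],[0,0,0]],[1,[0,0,210],[0,0,0]],[1,[-40,0,230],[0,0,0]],[1,[-80,0,230],[0,0,0]],[1,[-120,20,230],[0,0,0]],[1,[-150,40,230],[0,0,0]],[1,[-150,40,230],[0,0,0]],[1,[-150,40,230],[0,0,0]],[1,[-150,40,230],[0,0,0]]]'
python3 - <<'E'
from h import *
s=snap('side','k.png')[:,:,::-1];t=snap('top','k2.png')[:,:,::-1]
a=cv2.resize(s[130:420,160:430],None,fx=1.48,fy=2.0);b=cv2.resize(t[120:320,90:500],(400,195))
out=np.zeros((590,800,3),np.uint8);out[:580,:400]=cv2.resize(s[130:420,165:365],(400,580));out[:300,400:]=cv2.resize(t[140:290,110:310],(400,300));out[300:,400:]=cv2.resize(t[140:285,300:500],(400,290))
cv2.imwrite('pics/k3.png',out)
E
```

```text
time_s: 33.8
eef_pos: [0.3712, 0.3876, 0.2575]
tool_rot: [0.001, 0.75, 0.662, -0.0]
force: [-0.5, -0.1, -0.6]
width: 0.0883
finger_force: 0.0
```

View pics/k3.png

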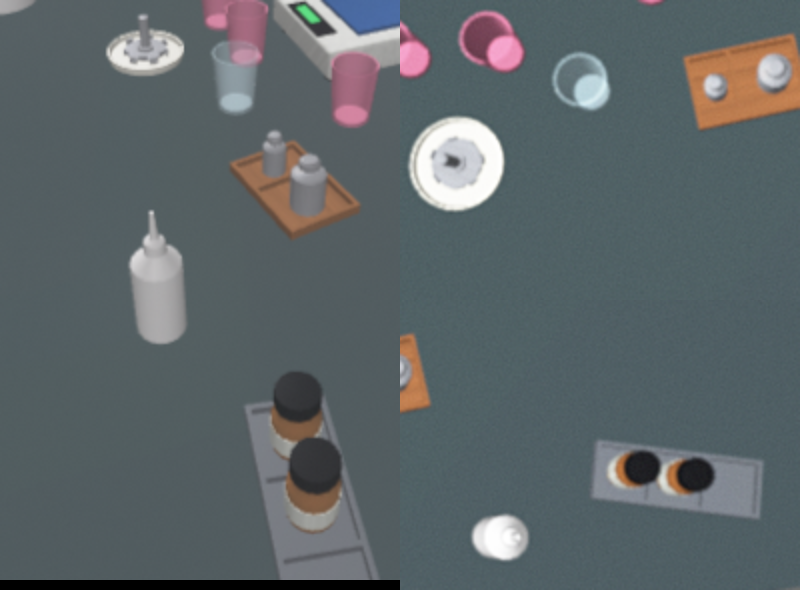

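The impeller lies flat in the dish with its shaft up. Both weights stand in their own bays and the jars in separate bays, and the beaker and bottle haven't moved. Handing in.

```bash
python3 -c "
from rig import manip
print(manip.finish_job())"
```

```text
the job is handed in; nothing more can be done
None
```

The job is handed in at about 34 s: both weights stand in their own bays of the case, the two jars stand in separate rack bays, and the impeller lies flat in the dish with its shaft up, while the beaker and bottle are where they were; no verdict was returned.

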